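Fit the side board of the overspray tray and hold the corner square

TASK

The overspray tray on the bench is missing its left side board. Lower the loose white board upright into the two facing grooves at the tray's open left side until it stands fully home on the tray floor, its top flush with the back wall. Then take the blue corner square by its slanting brace, lay it flat on the tray floor in the corner between the back wall and that board, and press it firmly into the corner until one leg lies flat against the wall and the other flat against the board, pushing the board tight against the outer side of its grooves; finish while still gripping the square and pressing it there, ready for the corner to be screwed. Leave the two jars, the measuring jug and the tape roll where they are.

Things in the scene. Friction and masses are not known exactly. Their poses are not given: they have to be found in the camera images.
- tray: White low-walled tray on a grey base, fixed to the bench. Origin: centre of its underside, at bench height; x points to the back wall, y to the open left side, z up. Base 230 (x) by 250 (y) mm plus a 22 mm flange in front; floor 12 mm up. Walls 70 mm high above the floor; right wall's inner face at y = -110 mm; front lip 22 mm high, inner face at x = -103 mm.
- groove_home (a point): Point on the tray floor midway between the two upright grooves (tray's axes): the board's foot centre when home. Grooves in back wall and front post are 21 mm wide in y (+-10.5 mm), 9 mm deep, floors at x = +-102 mm, open at the top 70 mm up with 4 mm chamfers. The 18 x 200 mm board has 1.5 mm play each way in y, 2 mm in x. Front post reaches 22.5 mm inward (-y), from x = -93 mm.
- corner (a point): Point on the tray floor (tray's axes) where the back wall's inner face meets the inner face of the fitted board, the board being pushed against the outer side (+y) of its grooves. The heel of the square belongs here; the back wall lies towards +x, the board towards +y, both 70 mm high. Friction is high (near 1): a hard push on one face first keeps the square from sliding up to the other.
- tray_back: The tray's back wall, a fixed part of the tray with the tray's own origin and axes; its flat inner face is at x = +93 mm, from y = -110 mm to the groove, z = 12 to 82 mm.
- board_centre (a point): Centre of the loose white side board: 200 mm long (its x), 18 mm thick (its y), 70 mm high (its z), about 0.24 kg, the same either way round. It stands free on its long edge on the bench at the start, this point 35 mm above its foot. Grasp it across the thickness at the middle of its top edge.
- square_grip (a point): Middle of the slanting brace of the blue corner square, half-way up its 24 mm thickness; 0.3 kg, lies flat. Own axes: heel at x = y = +72 mm (sharp 8 mm cut away); legs 160 mm long, 20 wide, outer faces x = +72 (goes to the back wall) and y = +72 mm (goes to the board). Brace 16 mm wide along x + y = 0: close the fingers along x = y, one inside; 66 mm of room from brace to inside of heel.
- jar_blue: blue jar with a black cap, 54 mm wide, 74 mm high, at the back right; leave it alone
- jar_red: white jar with a red cap, 62 mm wide, 86 mm high, at the back right; leave it alone
- measuring_jug: white measuring jug, 102 mm high, behind the tray to the right; leave it alone
- tape: roll of masking tape lying near the front edge, 104 mm wide, 24 mm high; leave it alone

How it is judged:
By the outcome, as a careful person would: the job done as asked, in the order asked, and still so for the second after the job is handed in, while the arm keeps its last pose, push and grip.
It also fails if it takes over 72 s, if anything falls off the work surface, if the arm or the gripper's body presses on something with over 40 N, if the wrist force passes 120 N, or if a joint passes its speed limit or range.

ROBOT

A 7-joint arm with a two-finger parallel gripper is mounted at the origin on a cart in front of the work surface, level with it; the furniture and walls round the work are solid. World frame = base frame: x ahead of the robot, y to its left, z up, the work surface at z = 0. Lengths are in mm, angles in rad, forces in N, time in s.
With the tool pointing down it reaches from about 425 to 1025 mm from the base axis. Payload 9.4 kg.
Tool frame: the origin (TCP) lies at the very end of the fingers, on their centre line; the grasp point (between the pads) lies 19 mm behind it; z points along the fingers, y is the line along which they close (so a half turn about z gives the same grasp; the last joint's range is limited). The gripper opens to 85 mm and grips with 20 to 120 N. Pads are 22 mm wide; open, the fingers measure 114 mm over their backs; the gripper's body (76 mm by 85 mm) begins 54 mm behind the grasp point. The pads swing forward as they close: fully open they stand 13 mm farther back than shut.
Start: joints at [-1.212, 0.599, -0.003, 1.599, 0.002, 0.943, -0.08], TCP at [306.052, 657.234, 231.275] pointing down, gripper open.
Joint ranges: [-2.57, 2.57], [-0.35, 1.97], [-1.29, 1.29], [0.11, 2.56], [-1.05, 4.19], [0.11, 1.86], [-2.63, 2.63]. Speed limits (rad/s): [2.22, 2.22, 3.01, 3.01, 3.14, 3.14, 3.14].

INTERFACE

Orientations are given as a unit quaternion [x, y, z, w].
In Python, from station import manip gives the robot as it stands.
- The arm moves only by the tool carry_out, never from a script. Its arguments are lists of equal length, an entry for each row: "xyz": the shift along the tool's x, y, z as a fraction of full scale, a list of three; "roll": the turn about the tool's z as a fraction of full scale. A call has 1 to 12 rows; each row shifts and turns the commanded pose from where the row before left it, along the tool's axes as they then stand; what a row does not reach is not made up. Full scale, the value 1, is 60 cm for a shift and 360 degrees for a turn. A row lasts 1/8 s, in which the tool goes at most 62.5 mm and 10.7 degrees, less where a joint would pass 70% of its speed; a pose out of reach is approached as far as the arm can. A call with a number of a shift or a turn outside -1 to 1 is refused whole. A call with a gripper value outside its range is refused whole. "fingers" is the closure, from -1 (fully open) to 1 (shut), so that 0 is half open, set as the call begins (left out, the last holds). The fingers move at their own pace and stop on an object; "squeeze" is the grip in N (left out, the last holds). Time passes only in rows, so rows that do not move let the fingers close. It gives the time, the measured TCP pose, the force, the opening and the grip force at its end, in the units of the state.
- manip.read_state(): the state, without advancing time (a new reading comes with each control period).
- manip.read_camera(name): name is "scene" or "top" or "wrist"; returns the picture (400x640x3 uint8, blue, green, red); there is no depth.
- manip.calibration(name): a dict with "fovy" (degrees; the focal length in pixels is half the picture's height over the tangent of half this angle, whatever the lens; pixels are square), "cx", "cy" (the principal point, pixels), "k1" (the pictures are not rectified: a ray, as slopes to the right and down, at radius r is drawn at 1 + k1 r^2 times it, then the intrinsics apply), "R" (3x3) and "t" (3): a world point X has camera coordinates R X + t. Camera axes: x right, y down, z forward; pixel columns grow to the right and rows downward; lengths in mm; the calibration is good to about 2 mm. A picture is of the moment at which its call begins: read the wrist's pose just before it. calibration takes no time and is no camera call; for the wrist camera it gives the pose at the moment of the call.
- manip.finish_job(): hands the job in; it is judged then, once.
The state is a dict: "t": time; "joints": joint angles; "joint_vel": joint speeds; "effort": joint torques, N m; "ee_pos": TCP position; "ee_rot": TCP orientation; "force": force on the tool from outside, world axes, zero at the start; "torque": the same for the moment, N m; "finger_gap": finger opening in mm; "gripper_force": force on a finger pad.
Only numpy, scipy, OpenCV 4.12 (cv2) and the standard library are available. Lean on these libraries where they do the work, as an engineer would, in place of code of your own. Each camera call takes 0.05 s, during which the arm holds its last target. There are 200 camera calls.

## Working session

There is one attempt and no reset: what is moved stays moved. The work goes in short steps, Python scripts to look and compute and a tool call to move; the robot and the scene stay as the last step left them, time stands still between calls to the robot, and variables do not carry over. Pictures are saved under pics/ and viewed, at most 10 in all, crops included, and the job is handed in when it is done.

Besides the shell and the picture viewer there is one more tool, called after ">>>" as a command line: name --pt "numbers of a row" for each row, then --argument value for the rest. carry_out: Moves the arm, as the interface text tells. Its arguments: {"type":"object","properties":{"xyz":{"type":"array"},"roll":{"type":"array"},"fingers":{"type":"number"},"squeeze":{"type":"number"}},"required":["xyz","roll"]}

```bash
mkdir -p pics; cat > h.py <<'E'
import numpy as np, cv2
from station import manip
from scipy.spatial.transform import Rotation as Ro
def K(c):
    f=200/np.tan(np.radians(c['fovy'])/2); return f
def ray(c,u,v):
    f=K(c); d=np.array([(u-c['cx'])/f,(v-c['cy'])/f]); s=d.copy()
    for _ in range(30): s=d/(1+c['k1']*(s@s))
    R=np.array(c['R']);t=np.array(c['t'])
    return -R.T@t, R.T@np.array([s[0],s[1],1])
def onz(c,u,v,z):
    o,d=ray(c,u,v); return o+d*(z-o[2])/d[2]
def proj(c,X):
    p=np.array(c['R'])@np.array(X)+np.array(c['t']); s=p[:2]/p[2]; s=s*(1+c['k1']*(s@s))
    return s*K(c)+[c['cx'],c['cy']]
E
python3 - <<'E'
from h import *
s=manip.read_state(); print(s)
for n in ['scene','top','wrist']:
    c=manip.calibration(n); print(n,c)
    cv2.imwrite(f'pics/{n}0.png',manip.read_camera(n))
E
```

```text
{'t': 0.0, 'joints': array([-1.21172401,  0.60014871, -0.00255845,  1.60014861,  0.00177496,
        0.94289016, -0.07979443]), 'joint_vel': array([-0.0002152 ,  0.00042444,  0.00155988, -0.00085818, -0.00089214,
       -0.00022806,  0.00038671]), 'effort': array([-2.07677956e-03, -7.76437783e+01,  1.56408805e+00, -2.58013737e+01,
        1.22825248e-02,  8.91375676e-03,  3.93645735e-05]), 'ee_pos': array([305.82791235, 656.80706201, 230.39299985]), 'ee_rot': array([ 2.16135942e-01,  9.76362955e-01, -7.87992907e-04, -1.14626893e-04]), 'force': array([ 0.364591  ,  0.25943975, -0.12322263]), 'torque': array([-0.00513258,  0.04248248,  0.01570865]), 'gripper_force': 0.0, 'finger_gap': 84.89260628223568}
scene {'fovy': 45.40539006920448, 'cx': 320.4906324653931, 'cy': 198.53389811219944, 'k1': -0.13493969397593308, 'R': array([[ 0.59239256, -0.80556882, -0.01139891],
       [-0.56187035, -0.40296092, -0.72244323],
       [ 0.57738442,  0.4343747 , -0.69133628]]), 't': array([-276.62834298,  334.36221586, 1359.00476098])}
top {'fovy': 45.21482079668262, 'cx': 312.809692526733, 'cy': 197.7506435000839, 'k1': -0.06605291490290423, 'R': array([[-0.00483058, -0.9999398 , -0.00985151],
       [-0.99781056,  0.00546965, -0.06591025],
       [ 0.06596016,  0.00951156, -0.99777692]]), 't': array([  16.41812122,  512.99710549, 1499.41665757])}
wrist {'fovy': 59.506137698514465, 'cx': 323.02281497575564, 'cy': 202.0972374458803, 'k1': 0.0052466858082972885, 'R': array([[ 0.4213254 ,  0.90690815, -0.00158341],
       [ 0.87428369, -0.40570362,  0.26651944],
       [ 0.24106626, -0.11367576, -0.96382824]]), 't': array([-724.91226865,  -34.99963021,  377.97884122])}
```

View pics/top0.png

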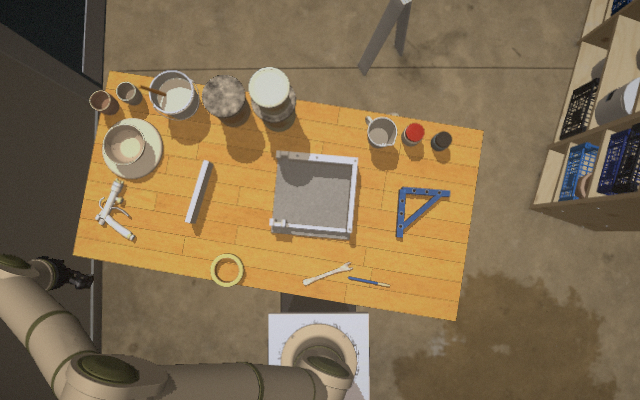

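View pics/scene0.png

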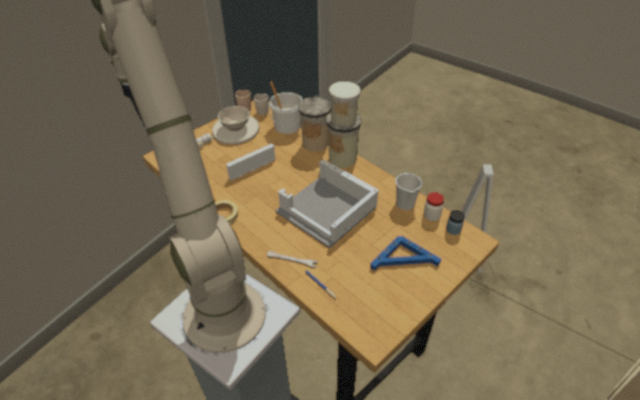

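The top view shows the board's ends at about (207,160) and (190,222). The tray spans (275,152) to (357,238), back wall upward and open side left. The blue square's heel is near (401,189), with leg ends at (450,192) and (398,237). The scene view agrees.

```bash
python3 - <<'E'
from h import *
c=manip.calibration('top'); im=cv2.imread('pics/top0.png')
hsv=cv2.cvtColor(im,cv2.COLOR_BGR2HSV)
# board
w=cv2.inRange(hsv,(0,0,130),(180,70,255)); m=np.zeros_like(w); m[150:232,175:225]=w[150:232,175:225]
cn=max(cv2.findContours(m,0,2)[0],key=cv2.contourArea); r=cv2.minAreaRect(cn); print(r)
P=np.array([onz(c,*p,70) for p in cv2.boxPoints(r)]); print(P.round(1), P.mean(0))
b=cv2.inRange(hsv,(100,110,40),(130,255,255)); m=np.zeros_like(b); m[175:250,385:465]=b[175:250,385:465]
cn=max(cv2.findContours(m,0,2)[0],key=cv2.contourArea)
W=np.array([onz(c,*p[0],24)[:2] for p in cn],np.float32)
a,t=cv2.minEnclosingTriangle(W.reshape(-1,1,2)); print('tri',t.reshape(-1,2))
for n,p in dict(bl=(277,152),br=(358,157),fr=(352,238)).items(): print(n,onz(c,*p,82))
cv2.imwrite('pics/z1.png',cv2.resize(im[140:250,260:375],None,fx=5,fy=5,interpolation=cv2.INTER_CUBIC))
E
```

```text
((196.42138671875, 190.97561645507812), (5.730384826660156, 64.8455581665039), 17.241458892822266)
[[440.1 407.6  70. ]
 [630.6 350.2  70. ]
 [625.2 333.1  70. ]
 [434.9 390.6  70. ]] [532.71370682 370.37969265  70.        ]
tri [[ 548.5503  -446.61514]
 [ 374.5446  -245.62614]
 [ 521.60913 -258.42926]]
bl [649.03547517 121.55922457  82.        ]
br [ 632.13899378 -124.78841783   82.        ]
fr [ 386.90835327 -104.04431434   82.        ]
```

View pics/z1.png

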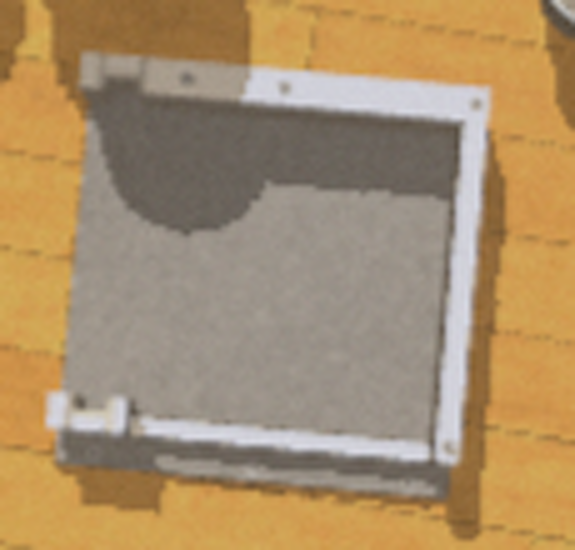

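The zoomed crop shows the back groove at about crop (122,68) and the front-post groove at about (93,408), so the tray is turned by roughly -4°. Next I'll plan a near look from above, between the board and the tray.

```bash
cat >> h.py <<'E'
def plan(tgt,yaw=None,s=None):
    """yaw: world direction (deg) of tool y. prints roll then shift fractions (shift in frame after roll)"""
    s=s or manip.read_state(); R=Ro.from_quat(s['ee_rot'])
    Rm=R.as_matrix(); y=np.degrees(np.arctan2(Rm[1,1],Rm[0,1])); d=0
    if yaw is not None:
        d=(yaw-y+90)%180-90
    R2=R*Ro.from_euler('z',-d,degrees=True)
    v=R2.inv().apply(np.array(tgt)-s['ee_pos'])/600
    print('yaw now %.2f  roll frac %.4f'%(y,-d/360),'shift frac',v.round(4),'mm',(v*600).round(1))
E
python3 - <<'E'
from h import *
s=manip.read_state(); c=manip.calibration('wrist'); o=-np.array(c['R']).T@c['t']; R=Ro.from_quat(s['ee_rot'])
ol=R.inv().apply(o-s['ee_pos']); Rl=np.array(c['R'])@R.as_matrix(); print('cam in tool',ol,Rl.round(3))
plan([480,180,400],73.2)
plan([480,180,400],85.7)
s2=Ro.from_euler('z',20.7,degrees=True)*R
c2=dict(c); c2['R']=Rl@s2.as_matrix().T; c2['t']=-c2['R']@(np.array([480,180,400])+s2.apply(ol))
for p in [(440,400,70),(630,345,70),(649,121,82),(632,-125,82),(387,-104,82),(400,130,82)]: print(p,proj(c2,p))
ct=manip.calibration('top')
for u,v in [(284.4,153.6),(278.6,221.6)]: print(onz(ct,u,v,82))
E
```

```text
cam in tool [  67.60942273    0.65921074 -142.00533506] [[ 0.001  1.     0.   ]
 [-0.964  0.001 -0.266]
 [-0.266  0.     0.964]]
yaw now 65.04  roll frac -0.0227 shift frac [-0.5075 -0.6774 -0.2816] mm [-304.5 -406.5 -168.9]
yaw now 65.04  roll frac -0.0574 shift frac [-0.3489 -0.7712 -0.2816] mm [-209.3 -462.7 -168.9]
(440, 400, 70) [488.55750866 114.37850262]
(630, 345, 70) [443.56502971 251.54681195]
(649, 121, 82) [290.84785528 277.39911939]
(632, -125, 82) [120.71078389 278.13120695]
(387, -104, 82) [ 92.91077014 101.61017579]
(400, 130, 82) [278.58730685  98.31551942]
[643.95277076  98.993957    82.        ]
[437.27286535 116.66054865  82.        ]
```

>>> carry_out --pt "0 0 -0.05" --pt "0 0 -0.05" --pt "-0.035 -0.077 -0.03" --pt "-0.035 -0.077 -0.03" --pt "-0.035 -0.077 -0.03" --pt "-0.035 -0.077 -0.03" --pt "-0.035 -0.077 -0.03" --pt "-0.035 -0.077 -0.03" --pt "-0.035 -0.077 0" --pt "-0.035 -0.077 0" --pt "-0.035 -0.077 0" --pt "-0.035 -0.077 0" --roll '[-0.0287,-0.0287,0,0,0,0,0,0,0,0,0,0]' --fingers -1

```text
t: 1.65
ee_pos: [481.0, 179.0, 399.3]
ee_rot: [0.038, 0.999, 0.0, 0.0]
force: [0.0, 0.2, 0.2]
finger_gap: 85.3
gripper_force: 0.0
```

>>> carry_out --pt "0 0 0" --pt "0 0 0" --pt "0 0 0" --roll '[0,0,0]'

```text
t: 2.02
ee_pos: [480.3, 182.1, 399.2]
ee_rot: [0.036, 0.999, 0.0, -0.0]
force: [-0.4, 0.1, 0.2]
finger_gap: 85.4
gripper_force: 0.0
```

```bash
python3 - <<'E'
from h import *
import pickle
s=manip.read_state();c=manip.calibration('wrist'); im=manip.read_camera('wrist'); print(s['ee_pos'],s['joint_vel'].max(),s['t'])
plan([480,180,400],85.7)
pickle.dump((s,c),open('w1.pkl','wb')); cv2.imwrite('pics/w1.png',im)
E
```

```text
[480.28270241 182.12505724 399.17877123] 0.00322384476298172 2.025
yaw now 85.82  roll frac 0.0003 shift frac [ 0.0003 -0.0035 -0.0014] mm [ 0.2 -2.1 -0.9]
```

View pics/w1.png

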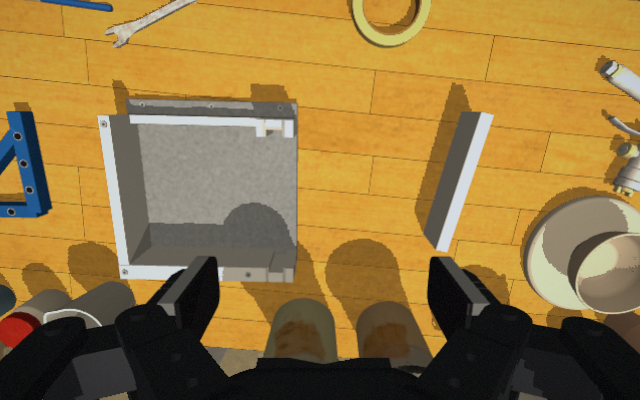

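The wrist view shows the board's bright top edge from about (480,112) to (440,250). The tray's front-post groove is near (272,130), and the back-wall groove is near (275,268) in shadow.

```bash
python3 - <<'E'
from h import *
import pickle
s,c=pickle.load(open('w1.pkl','rb')); im=cv2.imread('pics/w1.png')
g=cv2.cvtColor(im,cv2.COLOR_BGR2HSV)
w=cv2.inRange(g,(0,0,195),(180,50,255)); m=np.zeros_like(w); m[105:255,430:500]=w[105:255,430:500]
cn=max(cv2.findContours(m,0,2)[0],key=cv2.contourArea)
W=np.array([onz(c,*p[0],70)[:2] for p in cn],np.float32); r=cv2.minAreaRect(W); print('board',r, cv2.boxPoints(r))
a=cv2.resize(im[95:155,235:305],None,fx=8,fy=8,interpolation=cv2.INTER_CUBIC)
b=cv2.resize(im[240:290,235:305],None,fx=8,fy=8,interpolation=cv2.INTER_CUBIC)
b=cv2.convertScaleAbs(b,alpha=1.5)
cv2.imwrite('pics/z2.png',cv2.resize(np.vstack([a,b]),None,fx=.68,fy=.68))
E
```

```text
board ((533.203125, 372.61505126953125), (16.68700408935547, 198.24610900878906), 73.45372772216797) [[435.80862 392.84628]
 [625.84534 336.38785]
 [630.59766 352.38382]
 [440.5609  408.84225]]
```

View pics/z2.png

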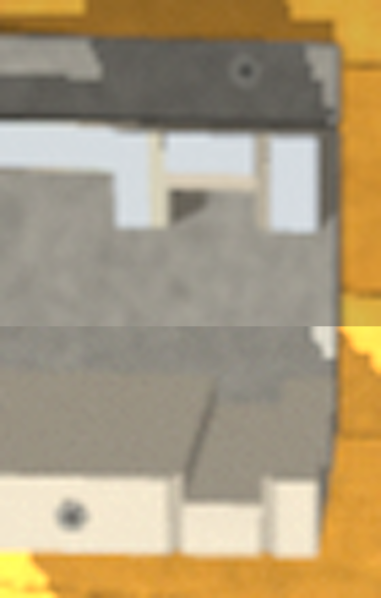

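In the zoom, the front-post groove's centre at the post's inner face is at about (273.6,137.3). The back groove's centre at the wall's inner edge is at about (275.8,267.3).

```bash
python3 - <<'E'
from h import *
import pickle
s,c=pickle.load(open('w1.pkl','rb')); im=cv2.imread('pics/w1.png')
f=onz(c,273.6,137.3,82); b=onz(c,275.8,267.3,82); d=b-f; print(f,b,np.linalg.norm(d),np.degrees(np.arctan2(d[1],d[0])),(f+b)/2)
# back-wall & right-wall edges by line fit on white mask
g=cv2.cvtColor(im,cv2.COLOR_BGR2GRAY).astype(float)
# right wall inner-top edge / outer-top edge rows 130..255: largest gradient
pts=[]
for v in range(130,255,3):
    row=cv2.GaussianBlur(g[v:v+1,:],(5,1),0)[0]; k=95+int((v-115)*22/155); seg=np.gradient(row[k-6:k+14]); u=k-6+np.argmax(seg); pts.append(onz(c,u,v,82)[:2])
L=cv2.fitLine(np.array(pts,np.float32),cv2.DIST_HUBER,0,.01,.01).ravel(); print('right outer',L,np.degrees(np.arctan2(L[1],L[0])))
pts=[]
for u in range(150,185,3):
    col=cv2.GaussianBlur(g[:,u:u+1],(1,5),0)[:,0]; seg=np.gradient(col[258:274]); v=258+np.argmax(seg); pts.append(onz(c,u,v,82)[:2])
for u in range(218,262,3):
    col=cv2.GaussianBlur(g[:,u:u+1],(1,5),0)[:,0]; seg=np.gradient(col[258:274]); v=258+np.argmax(seg); pts.append(onz(c,u,v,82)[:2])
L=cv2.fitLine(np.array(pts,np.float32),cv2.DIST_HUBER,0,.01,.01).ravel(); print('back inner',L,np.degrees(np.arctan2(L[1],L[0])))
plan([533,371.5,130],73.3); plan([533,371.5,53],73.3)
E
```

```text
[448.12622604 121.03983611  82.        ] [631.46669059 104.02715745  82.        ] 184.12809991557776 -5.301455640637934 [539.79645832 112.53349678  82.        ]
right outer [ 9.9524838e-01 -9.7368896e-02  5.0303769e+02 -1.0913267e+02] -5.5876803
back inner [ 9.6135527e-02  9.9536824e-01  6.2142944e+02 -5.7854552e+00] 84.483315
yaw now 85.82  roll frac 0.0348 shift frac [0.0065 0.3276 0.4486] mm [  3.9 196.6 269.2]
yaw now 85.82  roll frac 0.0348 shift frac [0.0064 0.3276 0.5769] mm [  3.9 196.6 346.2]
```

>>> carry_out --pt "0 0 0" --pt "0 0 0" --pt "0.0065 0.055 0.06" --pt "0 0.055 0.06" --pt "0 0.055 0.06" --pt "0 0.055 0.06" --pt "0 0.055 0.06" --pt "0 0.053 0.06" --pt "0 0 0.05" --pt "0 0 0.04" --pt "0 0 0" --pt "0 0 0" --roll '[0.0174,0.0174,0,0,0,0,0,0,0,0,0,0]'

```text
t: 3.58
ee_pos: [534.2, 371.0, 130.0]
ee_rot: [0.146, 0.989, 0.0, 0.0]
force: [0.1, -0.6, 0.3]
finger_gap: 85.5
gripper_force: 0.0
```

```bash
python3 - <<'E'
from h import *
plan([533,372,40],73.4)
c=manip.calibration('wrist'); im=manip.read_camera('wrist'); cv2.imwrite('pics/w2.png',im)
E
```

```text
yaw now 73.20  roll frac -0.0005 shift frac [0.0024 0.0009 0.1501] mm [ 1.4  0.5 90. ]
```

View pics/w2.png

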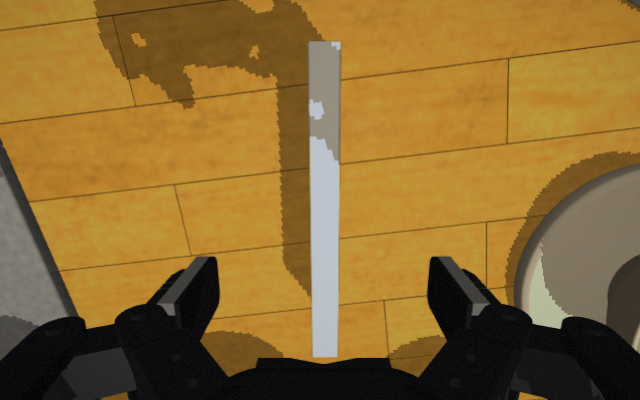

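The board is centred between the fingers and aligned with them, with ends at (325,42) and (325,357). Now lower and grip.

```bash
python3 - <<'E'
from h import *
s=manip.read_state();c=manip.calibration('wrist')
a=onz(c,325,41.5,70);b=onz(c,325,357.5,70);print(a,b,np.linalg.norm(a-b),(a+b)/2)
print('in tool mm',Ro.from_quat(s['ee_rot']).inv().apply((a+b)/2-s['ee_pos']))
E
```

```text
[438.98393579 401.67283313  70.        ] [629.56293328 344.59126999  70.        ] 198.94385925956453 [534.27343453 373.13205156  70.        ]
in tool mm [ 0.78568474  1.9277489  60.45649709]
```

>>> carry_out --pt "0.002 0 0.04" --pt "0 0 0.04" --pt "0 0 0.035" --pt "0 0 0.025" --pt "0 0 0.01" --pt "0 0 0" --roll '[-0.0005,0,0,0,0,0]'

```text
t: 4.38
ee_pos: [533.1, 370.7, 39.6]
ee_rot: [0.145, 0.989, 0.0, 0.0]
force: [0.2, 0.1, 0.5]
finger_gap: 85.5
gripper_force: 0.0
```

>>> carry_out --pt "0 0 0" --pt "0 0 0" --pt "0 0 0" --pt "0 0 0" --pt "0 0 0" --pt "0 0 0" --pt "0 0 0" --pt "0 0 0" --roll '[0,0,0,0,0,0,0,0]' --fingers 1 --squeeze 60

```text
t: 5.38
ee_pos: [533.0, 370.7, 39.5]
ee_rot: [0.145, 0.989, 0.0, 0.0]
force: [-0.3, -0.3, 5.2]
finger_gap: 17.2
gripper_force: 60.2
```

>>> carry_out --pt "0 0 -0.01" --pt "0 0 -0.04" --pt "0 0 -0.06" --pt "0 0 -0.06" --pt "0 0 -0.03" --pt "0 0 0" --roll '[0,0,0,0,0,0]'

```text
t: 6.12
ee_pos: [533.2, 370.9, 160.1]
ee_rot: [0.145, 0.989, 0.001, 0.001]
force: [-0.3, -0.3, -3.6]
finger_gap: 16.7
gripper_force: 59.2
```

```bash
python3 - <<'E'
from h import *
plan([539.8,111,160],84.6)
E
```

```text
yaw now 73.34  roll frac -0.0313 shift frac [-5.170e-02 -4.302e-01 -3.000e-04] mm [-3.100e+01 -2.581e+02 -2.000e-01]
```

>>> carry_out --pt "0 0 0" --pt "0 0 0" --pt "0 0 0" --pt "-0.006 -0.05 0" --pt "-0.006 -0.06 0" --pt "-0.006 -0.06 0" --pt "-0.006 -0.06 0" --pt "-0.007 -0.06 0" --pt "-0.007 -0.06 0" --pt "-0.007 -0.05 0" --pt "-0.007 -0.03 0" --pt "0 0 0" --roll '[-0.011,-0.01,-0.0103,0,0,0,0,0,0,0,0,0]'

```text
t: 7.62
ee_pos: [539.7, 109.6, 158.5]
ee_rot: [0.048, 0.999, -0.0, -0.001]
force: [1.0, 0.9, -3.3]
finger_gap: 17.2
gripper_force: 59.3
```

>>> carry_out --pt "0 0 0" --pt "0 0 0" --roll '[0,0]'

```text
t: 7.88
ee_pos: [539.6, 112.3, 159.1]
ee_rot: [0.046, 0.999, 0.0, -0.0]
force: [-0.7, -0.4, -2.7]
finger_gap: 17.5
gripper_force: 59.3
```

```bash
python3 - <<'E'
from h import *
import pickle
s=manip.read_state();c=manip.calibration('wrist'); im=manip.read_camera('wrist'); pickle.dump((s,c),open('w3.pkl','wb'))
plan([539.8,111,160],84.6)
cv2.imwrite('pics/w3.png',im)
cv2.imwrite('pics/s3.png',manip.read_camera('scene')); cv2.imwrite('pics/t3.png',manip.read_camera('top'))
E
```

```text
yaw now 84.72  roll frac 0.0003 shift frac [-0.0005 -0.0018 -0.0013] mm [-0.3 -1.1 -0.8]
```

View pics/w3.png

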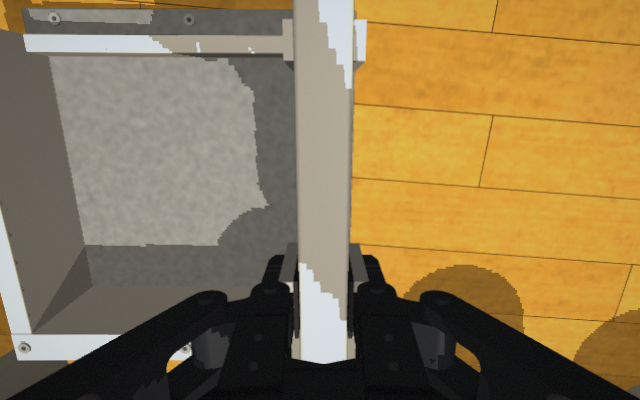

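The wrist view shows the board over the grooves. The front post's edges are at about x=283 and x=366 near row 40, and the board spans roughly x=295 to 354.

```bash
python3 - <<'E'
from h import *
import pickle
s,c=pickle.load(open('w3.pkl','rb')); im=cv2.imread('pics/w3.png')
R=Ro.from_quat(s['ee_rot'])
T=lambda p:(R.inv().apply(p-s['ee_pos'])).round(1)
g=cv2.GaussianBlur(cv2.cvtColor(im,cv2.COLOR_BGR2GRAY),(3,3),0).astype(int)
for v in (30,50,58): print(v,list(g[v,276:300]),'|',list(g[v,345:374]))
for v in (150,220):print(v,list(g[v,288:304]),'|',list(g[v,342:360]))
z=cv2.resize(im[10:75,270:380],None,fx=6,fy=6,interpolation=cv2.INTER_CUBIC); cv2.imwrite('pics/z3.png',z)
w1,c1=pickle.load(open('w1.pkl','rb'))
for x in (117,150,270,320): print(x,onz(c1,235+x/5.44,137.3,82))
E
```

```text
30 [np.int64(98), np.int64(99), np.int64(100), np.int64(101), np.int64(101), np.int64(107), np.int64(127), np.int64(150), np.int64(160), np.int64(162), np.int64(162), np.int64(162), np.int64(162), np.int64(162), np.int64(163), np.int64(158), np.int64(144), np.int64(132), np.int64(134), np.int64(143), np.int64(151), np.int64(158), np.int64(161), np.int64(162)] | [np.int64(218), np.int64(218), np.int64(218), np.int64(218), np.int64(217), np.int64(217), np.int64(211), np.int64(193), np.int64(168), np.int64(161), np.int64(178), np.int64(201), np.int64(214), np.int64(218), np.int64(218), np.int64(218), np.int64(218), np.int64(218), np.int64(218), np.int64(217), np.int64(210), np.int64(189), np.int64(165), np.int64(155), np.int64(154), np.int64(153), np.int64(152), np.int64(152), np.int64(151)]
50 [np.int64(162), np.int64(162), np.int64(162), np.int64(162), np.int64(161), np.int64(161), np.int64(162), np.int64(163), np.int64(163), np.int64(163), np.int64(164), np.int64(164), np.int64(164), np.int64(163), np.int64(163), np.int64(163), np.int64(157), np.int64(141), np.int64(131), np.int64(13
[... 1804 characters left out ...]
int64(178)]
220 [np.int64(98), np.int64(98), np.int64(98), np.int64(98), np.int64(98), np.int64(98), np.int64(96), np.int64(94), np.int64(98), np.int64(115), np.int64(136), np.int64(151), np.int64(159), np.int64(164), np.int64(165), np.int64(165)] | [np.int64(169), np.int64(169), np.int64(169), np.int64(166), np.int64(158), np.int64(146), np.int64(135), np.int64(129), np.int64(138), np.int64(155), np.int64(168), np.int64(170), np.int64(170), np.int64(171), np.int64(171), np.int64(171), np.int64(171), np.int64(171)]
117 [446.53899828  98.97082006  82.        ]
150 [447.10202405 106.80250251  82.        ]
270 [449.15197147 135.2866117   82.        ]
320 [450.00727144 147.15686519  82.        ]
```

View pics/z3.png

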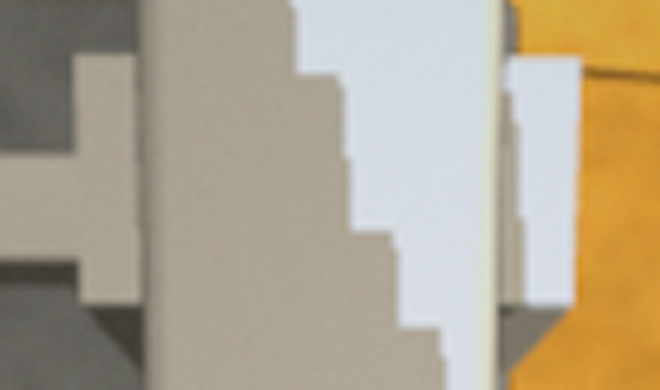

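The zoom shows the post's edges at x=283 and x=365.7, and the outer chamfer edge at x=357 on row 58. The board covers x=294 to 352.

```bash
python3 - <<'E'
from h import *
import pickle
s,c=pickle.load(open('w3.pkl','rb'));R=Ro.from_quat(s['ee_rot'])
T=lambda p:(R.inv().apply(p-s['ee_pos'])).round(1)
for u,n in ((283,'postL +22.5'),(365.7,'postR'),(357,'chamfer -14.5')): print(n,T(onz(c,u,58,82)))
for v,a,b in ((58,294,352),(150,296,350.5),(220,298,348.5)): 
    print(v,T(onz(c,a,v,189.5)),T(onz(c,b,v,189.5)))
# back wall inner top edge, right part & right wall etc in wrist w1
s1,c1=pickle.load(open('w1.pkl','rb'))
# measure groove in scene & top pics
E
python3 - <<'E'
import cv2,numpy as np
im=cv2.imread('pics/s3.png'); z=cv2.resize(im[120:250,260:390],None,fx=4.5,fy=4.5,interpolation=cv2.INTER_CUBIC); cv2.imwrite('pics/z4.png',z)
E
```

```text
postL +22.5 [ 94.  -22.7  77.1]
postR [94.  25.5 77.2]
chamfer -14.5 [94.  20.5 77.2]
58 [ 81.   -7.9 -30.3] [ 81.    9.3 -30.3]
150 [ 53.7  -7.9 -30.3] [ 53.8   9.5 -30.3]
220 [ 30.3  -7.7 -30.4] [ 30.3   9.3 -30.3]
```

View pics/z4.png

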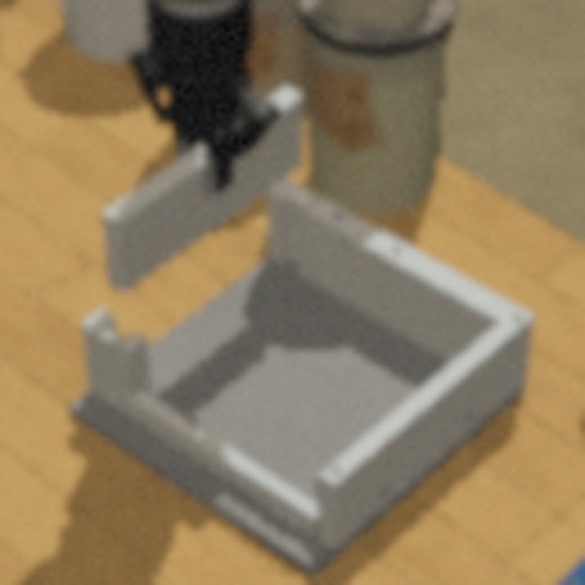

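The scene zoom shows the board hanging upright over the groove line. The wrist numbers call for shifts of about -1.2 mm in y and +0.8 mm in tool x.

>>> carry_out --pt "0.0013 -0.002 0" --pt "0 0 0.02" --pt "0 0 0.03" --pt "0 0 0.02" --pt "0 0 0.01" --pt "0 0 0.01" --pt "0 0 0.01" --pt "0 0 0.01" --pt "0 0 0" --roll '[0.0005,0,0,0,0,0,0,0,0]'

```text
t: 9.15
ee_pos: [538.7, 109.6, 92.9]
ee_rot: [0.049, 0.999, -0.0, -0.0]
force: [0.4, 0.2, -2.6]
finger_gap: 16.8
gripper_force: 59.3
```

>>> carry_out --pt "0 0 0.015" --pt "0 0 0.015" --pt "0 0 0.015" --pt "0 0 0.012" --pt "0 0 0.006" --pt "0 0 0.003" --pt "0 0 0" --roll '[0,0,0,0,0,0,0]'

```text
t: 10.02
ee_pos: [538.9, 109.7, 53.7]
ee_rot: [0.049, 0.999, -0.0, 0.0]
force: [0.1, 0.1, -1.4]
finger_gap: 17.3
gripper_force: 59.3
```

>>> carry_out --pt "0 0 0.002" --pt "0 0 0.002" --pt "0 0 0.002" --pt "0 0 0.001" --pt "0 0 0" --roll '[0,0,0,0,0]'

```text
t: 10.65
ee_pos: [539.0, 109.8, 51.4]
ee_rot: [0.048, 0.999, 0.0, 0.001]
force: [-4.2, -0.2, 23.4]
finger_gap: 17.5
gripper_force: 63.1
```

>>> carry_out --pt "0 0 -0.002" --pt "0 0 0" --pt "0 0 0" --pt "0 0 0" --pt "0 0 0" --pt "0 0 0" --roll '[0,0,0,0,0,0]' --fingers -1

```text
t: 11.4
ee_pos: [538.8, 109.7, 50.6]
ee_rot: [0.049, 0.999, -0.0, -0.0]
force: [0.0, -0.3, -0.2]
finger_gap: 85.4
gripper_force: 0.0
```

>>> carry_out --pt "0 0 -0.02" --pt "0 0 -0.05" --pt "0 0 -0.08" --pt "0 0 -0.08" --pt "0 0 -0.08" --pt "0 -0.04 -0.08" --pt "0 -0.08 -0.06" --pt "0 -0.08 0" --pt "0 -0.08 0" --pt "0 -0.06 0" --pt "0 0 0" --pt "0 0 0" --roll '[0,0,0,0,0,0,0,0,0,0,0,0]'

```text
t: 12.9
ee_pos: [518.9, -92.6, 321.2]
ee_rot: [0.048, 0.999, 0.0, 0.0]
force: [1.2, 0.9, 0.2]
finger_gap: 85.5
gripper_force: 0.0
```

```bash
python3 - <<'E'
from h import *
import pickle
s=manip.read_state();c=manip.calibration('wrist'); im=manip.read_camera('wrist'); pickle.dump((s,c),open('w5.pkl','wb'))
print(s['ee_pos'],s['t'])
cv2.imwrite('pics/w5.png',im); cv2.imwrite('pics/t5.png',manip.read_camera('top')); cv2.imwrite('pics/s5.png',manip.read_camera('scene'))
E
```

```text
[518.93923843 -92.61225023 321.20886936] 12.9
```

View pics/w5.png

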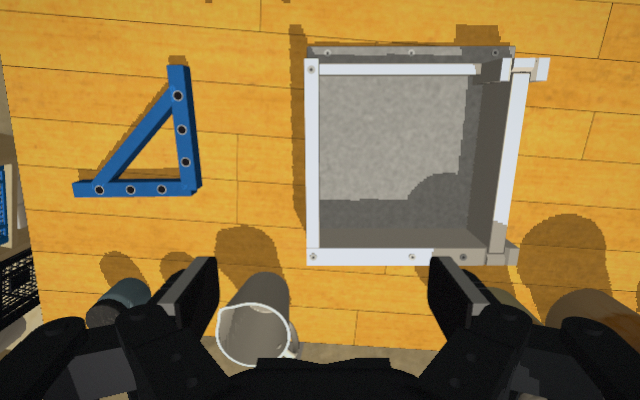

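The board stands in the grooves. The blue square is to the left with its heel at about (193,190) and leg ends at about (178,65) and (74,190), turned almost the same way as the tray.

```bash
cat > sq.py <<'E'
from h import *
def square(c,im,box,z=24,H=24,th=None):
    """top-face outer edges of the square -> heel (sharp), yaw, grip. box=(u0,u1,v0,v1)"""
    hsv=cv2.cvtColor(im,cv2.COLOR_BGR2HSV); b=cv2.inRange(hsv,(95,110,40),(130,255,255))
    u0,u1,v0,v1=box; m=np.zeros_like(b); m[v0:v1,u0:u1]=b[v0:v1,u0:u1]
    V=hsv[...,2][m>0]; 
    if th is None: th,_=cv2.threshold(V.reshape(-1,1),0,255,cv2.THRESH_OTSU)
    m[hsv[...,2]<th]=0; m=cv2.morphologyEx(m,cv2.MORPH_CLOSE,np.ones((3,3)))
    cn=max(cv2.findContours(m,0,1)[0],key=cv2.contourArea); 
    W=np.array([onz(c,*p[0],z)[:2] for p in cn],np.float32)
    return th,m,W
def fit(W,yaw0):
    a=np.radians(yaw0); X=np.array([np.cos(a),np.sin(a)]); Y=np.array([-X[1],X[0]])
    L=[]
    for n,t in ((X,Y),(Y,X)):
        p=W@n; q=W@t; k=(p>p.max()-6)&(q>q.max()-140)&(q<q.max()-15)
        l=cv2.fitLine(W[k],cv2.DIST_HUBER,0,.01,.01).ravel(); L.append((l[:2],l[2:]))
    (d1,p1),(d2,p2)=L   # edge1: outer x face (runs along Y); edge2: outer y face (runs along X)
    k=np.linalg.solve(np.array([d1,-d2]).T,p2-p1); heel=p1+k[0]*d1
    y1=np.degrees(np.arctan2(d1[1],d1[0]))%180-90; y2=(np.degrees(np.arctan2(d2[1],d2[0]))+90)%180-90
    yaw=(y1+y2)/2; a=np.radians(yaw); grip=heel-72*np.array([np.cos(a)-np.sin(a),np.sin(a)+np.cos(a)])
    return heel,y1,y2,yaw,grip
E
python3 - <<'E'
from sq import *
import pickle
s,c=pickle.load(open('w5.pkl','rb')); im=cv2.imread('pics/w5.png')
th,m,W=square(c,im,(60,210,55,205)); print(th)
for y in (-3,): print(fit(W,y))
ct=manip.calibration('top'); it=cv2.imread('pics/t5.png'); th,m2,W2=square(ct,it,(385,465,175,250),th=0); print(fit(W2,-3))
d=im.copy(); d[m>0]=(0,0,255); cv2.imwrite('pics/m5.png',np.hstack([cv2.resize(d[50:210,60:215],None,fx=2.5,fy=2.5)]))
h,y1,y2,yaw,g=fit(W,-3)
plan([g[0],g[1],150],yaw+45); plan([g[0],g[1],150],yaw+45-90)
print(manip.read_state()['joints'])
E
```

```text
109.0
(array([ 547.7115, -259.0033], dtype=float32), np.float32(-5.497101), np.float32(-4.797989), np.float32(-5.147545), array([ 469.54196, -324.25302], dtype=float32))
(array([ 543.2756, -262.5241], dtype=float32), np.float32(-4.884323), np.float32(-5.611435), np.float32(-5.247879), array([ 464.9919 , -327.63684], dtype=float32))
yaw now 84.55  roll frac 0.1242 shift frac [-0.2441 -0.3117  0.2846] mm [-146.5 -187.   170.8]
yaw now 84.55  roll frac -0.1258 shift frac [ 0.3117 -0.2441  0.2846] mm [ 187.  -146.5  170.8]
[ 6.98018396e-02  2.61426107e-01 -2.27840967e-03  1.94057374e+00
  2.52205255e-04  9.39383728e-01  1.54311295e+00]
```

>>> carry_out --pt "0 0 0" --pt "0 0 0" --pt "0 0 0" --pt "0 0 0" --pt "0 0 0" --roll '[0.0248,0.0248,0.0248,0.0248,0.025]' --fingers -0.2

```text
t: 13.68
ee_pos: [519.2, -92.2, 320.7]
ee_rot: [0.426, 0.905, 0.0, -0.0]
force: [0.0, -0.4, -0.0]
finger_gap: 50.9
gripper_force: 0.0
```

>>> carry_out --pt "-0.03 -0.04 0.025" --pt "-0.03 -0.04 0.025" --pt "-0.03 -0.04 0.025" --pt "-0.03 -0.04 0.025" --pt "-0.03 -0.04 0.025" --pt "-0.03 -0.04 0.025" --pt "-0.03 -0.04 0.025" --pt "-0.034 -0.032 0.025" --pt "0 0 0" --pt "0 0 0" --pt "0 0 0" --roll '[0,0,0,0,0,0,0,0,0,0,0]'

```text
t: 15.05
ee_pos: [469.4, -324.3, 201.1]
ee_rot: [0.424, 0.906, 0.0, 0.0]
force: [0.0, -0.7, 0.6]
finger_gap: 51.3
gripper_force: 0.0
```

```bash
python3 - <<'E'
from h import *
import pickle
s=manip.read_state();c=manip.calibration('wrist'); im=manip.read_camera('wrist'); pickle.dump((s,c),open('w6.pkl','wb'))
print(s['ee_pos'],s['joints']); plan([468,-325,150],39.8)
cv2.imwrite('pics/w6.png',im)
E
```

```text
[ 469.38254281 -324.32699833  201.12926906] [ 0.38002179  0.4559806   0.17723677  1.99692452 -0.12194631  0.69805472
  1.32831947]
yaw now 39.82  roll frac 0.0001 shift frac [ 0.0008 -0.0023  0.0853] mm [ 0.5 -1.4 51.2]
```

View pics/w6.png

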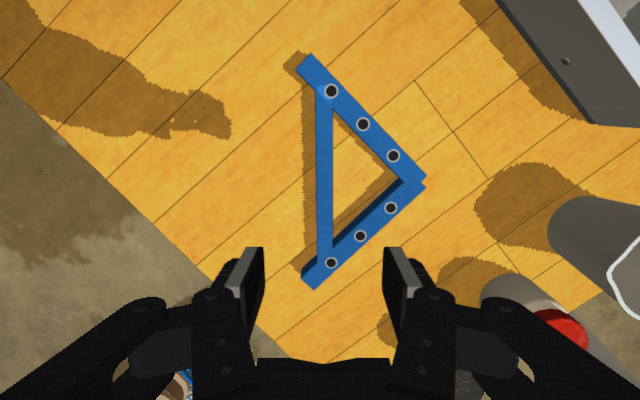

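The wrist view shows the brace upright at columns 316 to 332, centred near row 170, with the heel at about (422,180). That was my 11th picture, one over the limit, so from here I work from numbers only.

```bash
python3 - <<'E'
from sq import *
import pickle
s,c=pickle.load(open('w6.pkl','rb')); im=cv2.imread('pics/w6.png'); R=Ro.from_quat(s['ee_rot'])
T=lambda p:(R.inv().apply(np.array([p[0],p[1],24])-s['ee_pos'])).round(1)
for th in (None,0,110):
    t,m,W=square(c,im,(280,440,40,300),th=th); h,y1,y2,yaw,g=fit(W,-5); print(t,h,y1,y2,g,T(h),T(g))
hsv=cv2.cvtColor(im,cv2.COLOR_BGR2HSV); b=cv2.inRange(hsv,(95,110,40),(130,255,255))
for v in (140,170,200,220):
    r=np.where(b[v,280:345])[0]+280; print(v,r.min(),r.max(),T(onz(c,r.min()-.5,v,24)),T(onz(c,r.max()+.5,v,24)))
for x in (0,20,40): print([proj(c,s['ee_pos']+R.apply([x,y,0])).round(0) for y in (-10,10)])
E
```

```text
113.0 [ 547.28375 -259.38873] -4.8436737 -4.8412323 [ 469.46277 -325.05377] [  0.  101.3 177.2] [ -0.6  -0.5 177.1]
0 [ 547.28375 -259.38873] -4.8436737 -4.8412323 [ 469.46277 -325.05377] [  0.  101.3 177.2] [ -0.6  -0.5 177.1]
110 [ 547.28375 -259.38873] -4.8436737 -4.8412323 [ 469.46277 -325.05377] [  0.  101.3 177.2] [ -0.6  -0.5 177.1]
140 316 331 [ 37.8  -6.3 177.1] [ 37.8   8.1 177.1]
170 316 331 [ 10.4  -6.5 177.1] [ 10.4   8.3 177.1]
200 317 331 [-18.3  -5.7 177.1] [-18.3   8.5 177.1]
220 317 331 [-38.2  -5.7 177.1] [-38.1   8.6 177.1]
[array([299., 264.]), array([344., 264.])]
[array([298., 222.]), array([345., 222.])]
[array([298., 176.]), array([346., 176.])]
```

>>> carry_out --pt "-0.001 0 0.04" --pt "0 0 0.06" --pt "0 0 0.06" --pt "0 0 0.06" --pt "0 0 0.05" --pt "0 0 0.03" --pt "0 0 0.02" --pt "0 0 0.008" --pt "0 0 0" --pt "0 0 0" --roll '[-0.001,0,0,0,0,0,0,0,0,0]'

```text
t: 16.35
ee_pos: [469.4, -326.3, 4.6]
ee_rot: [0.422, 0.907, -0.0, 0.001]
force: [-0.7, 0.1, 0.3]
finger_gap: 51.2
gripper_force: 0.0
```

>>> carry_out --pt "0 0 0" --pt "0 0 0" --pt "0 0 0" --pt "0 0 0" --pt "0 0 0" --pt "0 0 0" --pt "0 0 0" --roll '[0,0,0,0,0,0,0]' --fingers 1 --squeeze 90

```text
t: 17.23
ee_pos: [469.4, -326.1, 4.6]
ee_rot: [0.422, 0.907, 0.0, 0.001]
force: [0.0, 1.3, 6.8]
finger_gap: 14.3
gripper_force: 88.7
```

>>> carry_out --pt "0 0 -0.01" --pt "0 0 -0.03" --pt "0 0 -0.05" --pt "0 0 -0.05" --pt "0 0 -0.05" --pt "0 0 -0.03" --pt "0 0 0" --pt "0 0 0" --roll '[0,0,0,0,0,0,0,0]'

```text
t: 18.23
ee_pos: [468.7, -325.7, 135.7]
ee_rot: [0.422, 0.907, 0.0, -0.0]
force: [0.1, 0.3, -3.4]
finger_gap: 14.2
gripper_force: 88.3
```

```bash
python3 - <<'E'
from h import *
print(manip.read_state()['force'],manip.read_state()['joints'])
plan([545,21,135],39.6)
E
```

```text
[ 0.13770099  0.26486455 -3.3958291 ] [ 0.40282895  0.54756301  0.15232149  2.04817706 -0.15024971  0.55653209
  1.36076534]
yaw now 40.09  roll frac 0.0014 shift frac [0.3642 0.4663 0.0014] mm [218.5 279.8   0.8]
```

>>> carry_out --pt "0.012 0.016 0" --pt "0.03 0.04 0" --pt "0.045 0.057 0" --pt "0.05 0.064 0" --pt "0.05 0.064 0" --pt "0.05 0.064 0" --pt "0.05 0.064 0" --pt "0.04 0.05 0" --pt "0.027 0.033 0" --pt "0.01 0.014 0" --pt "0 0 0" --pt "0 0 0" --roll '[0.0014,0,0,0,0,0,0,0,0,0,0,0]'

```text
t: 19.73
ee_pos: [544.9, 19.1, 135.7]
ee_rot: [0.427, 0.904, -0.0, -0.0]
force: [0.4, -0.9, -3.1]
finger_gap: 13.8
gripper_force: 88.2
```

```bash
python3 - <<'E'
from sq import *
import pickle
s=manip.read_state();c=manip.calibration('wrist'); im=manip.read_camera('wrist'); pickle.dump((s,c),open('w7.pkl','wb')); cv2.imwrite('pics/w7.png',im)
plan([545,21,16],39.6)
R=Ro.from_quat(s['ee_rot']); zt=s['ee_pos'][2]+20
T=lambda p,z:(R.inv().apply(np.array([p[0],p[1],z])-s['ee_pos'])).round(1)
hsv=cv2.cvtColor(im,cv2.COLOR_BGR2HSV); b=cv2.inRange(hsv,(95,110,40),(130,255,255)); ys,xs=np.where(b); print('blue',xs.min(),xs.max(),ys.min(),ys.max())
t,m,W=square(c,im,(220,560,0,300),z=zt,th=0); 
try: h,y1,y2,yaw,g=fit(W,-5); print(h,y1,y2,g,T(h,zt),T(g,zt))
except Exception as e: print(e)
E
```

```text
yaw now 39.46  roll frac -0.0004 shift frac [0.0026 0.0023 0.1997] mm [  1.5   1.4 119.8]
blue 246 568 0 368
[630.1389   82.85103] -50.579384 -5.46019 [532.75446   53.114388] [ -5.  106.3 -20.1] [ 33.9  12.3 -20. ]
```

>>> carry_out --pt "0 0 0.02" --pt "0 0 0.04" --pt "0 0 0.05" --pt "0 0 0.04" --pt "0 0 0.025" --pt "0 0 0.015" --pt "0 0 0.005" --pt "0 0 0" --pt "0 0 0" --roll '[0,0,0,0,0,0,0,0,0]'

```text
t: 20.9
ee_pos: [545.7, 20.5, 19.5]
ee_rot: [0.426, 0.905, 0.0, 0.0]
force: [-0.1, 0.3, -2.7]
finger_gap: 13.7
gripper_force: 88.1
```

>>> carry_out --pt "0 0 0.002" --pt "0 0 0.001" --pt "0 0 0.001" --pt "0 0 0.0005" --pt "0 0 0" --roll '[0,0,0,0,0]'

```text
t: 21.52
ee_pos: [545.3, 20.5, 16.6]
ee_rot: [0.426, 0.905, 0.0, 0.0]
force: [-0.6, 1.0, 6.4]
finger_gap: 14.2
gripper_force: 89.3
```

>>> carry_out --pt "0 0.003 -0.0003" --pt "0 0.003 0" --pt "0 0.0025 0" --pt "0 0 0" --roll '[0,0,0,0]'

```text
t: 22.02
ee_pos: [548.8, 23.1, 16.6]
ee_rot: [0.426, 0.905, -0.0, -0.0]
force: [-3.5, -3.0, 6.2]
finger_gap: 14.2
gripper_force: 89.6
```

>>> carry_out --pt "-0.0012 0.0012 0" --pt "-0.0012 0.0012 0" --pt "0 0 0" --pt "0 0 0" --roll '[0,0,0,0]'

```text
t: 22.52
ee_pos: [550.0, 23.3, 16.6]
ee_rot: [0.426, 0.905, -0.0, -0.001]
force: [-4.6, -2.1, 9.2]
finger_gap: 13.5
gripper_force: 89.9
```

>>> carry_out --pt "-0.0012 0.0012 -0.0004" --pt "0 0 0" --roll '[0,0]'

```text
t: 22.78
ee_pos: [552.1, 23.5, 16.6]
ee_rot: [0.426, 0.905, -0.0, -0.0]
force: [-3.6, 0.4, 2.8]
finger_gap: 14.3
gripper_force: 89.2
```

>>> carry_out --pt "-0.0012 0.0012 0" --pt "0 0 0" --roll '[0,0]'

```text
t: 23.02
ee_pos: [552.1, 23.6, 16.6]
ee_rot: [0.426, 0.905, -0.0, -0.001]
force: [-5.8, 0.6, 5.9]
finger_gap: 14.1
gripper_force: 89.5
```

>>> carry_out --pt "0.0012 0.0012 0" --pt "0.0012 0.0012 0" --pt "0 0 0" --roll '[0,0,0]'

```text
t: 23.4
ee_pos: [552.2, 23.8, 16.6]
ee_rot: [0.427, 0.904, -0.001, -0.001]
force: [-5.4, -3.8, 6.7]
finger_gap: 14.1
gripper_force: 89.6
```

>>> carry_out --pt "0 0 -0.0006" --pt "0 0 0" --roll '[0,0]'

```text
t: 23.65
ee_pos: [552.2, 24.4, 16.6]
ee_rot: [0.426, 0.905, -0.001, -0.001]
force: [-5.1, -3.9, 1.0]
finger_gap: 14.0
gripper_force: 88.9
```

>>> carry_out --pt "0.0012 0.0012 0" --pt "0 0 0" --roll '[0,0]'

```text
t: 23.9
ee_pos: [552.3, 25.4, 16.6]
ee_rot: [0.426, 0.905, -0.001, -0.001]
force: [-4.1, -5.0, 1.0]
finger_gap: 13.8
gripper_force: 88.9
```

>>> carry_out --pt "0.0012 0.0012 0" --pt "0 0 0" --roll '[0,0]'

```text
t: 24.15
ee_pos: [552.4, 26.4, 16.6]
ee_rot: [0.426, 0.905, -0.001, -0.001]
force: [-5.7, -3.6, 1.9]
finger_gap: 13.8
gripper_force: 88.9
```

>>> carry_out --pt "0.0012 0.0012 0" --pt "0.0012 0.0012 0" --pt "0 0 0" --roll '[0,0,0]'

```text
t: 24.52
ee_pos: [552.6, 28.2, 16.6]
ee_rot: [0.426, 0.905, -0.001, -0.001]
force: [-5.5, -4.5, 0.6]
finger_gap: 13.9
gripper_force: 88.9
```

>>> carry_out --pt "0.0012 0.0012 0" --pt "0.0012 0.0012 0" --pt "0 0 0" --roll '[0,0,0]'

```text
t: 24.9
ee_pos: [552.8, 30.1, 16.6]
ee_rot: [0.427, 0.904, -0.001, -0.001]
force: [-5.0, -5.3, 1.7]
finger_gap: 13.9
gripper_force: 88.9
```

>>> carry_out --pt "0.0012 0.0012 0" --pt "0.0012 0.0012 0" --pt "0 0 0" --roll '[0,0,0]'

```text
t: 25.28
ee_pos: [552.8, 30.2, 16.6]
ee_rot: [0.427, 0.904, -0.002, -0.0]
force: [-5.3, -10.2, 1.0]
finger_gap: 13.8
gripper_force: 89.0
```

>>> carry_out --pt "0.0012 0.0012 0" --pt "0 0.0024 0" --pt "0 0.0024 0" --pt "0 0" --roll '[0,0,0,0]'

```text
schema error: expected 3 numbers
```

>>> carry_out --pt "0.0012 0.0012 0" --pt "0 0.0024 0" --pt "0 0.0024 0" --pt "0 0 0" --roll '[0,0,0,0]'

```text
t: 25.78
ee_pos: [552.8, 30.4, 16.6]
ee_rot: [0.428, 0.904, -0.004, -0.002]
force: [-10.8, -19.8, 6.9]
finger_gap: 14.0
gripper_force: 89.9
```

```bash
python3 - <<'E'
from h import *
s=manip.read_state(); print(s['ee_pos'],s['force'],s['torque'],s['t'],np.degrees(2*np.arctan2(s['ee_rot'][0],s['ee_rot'][1]))); plan([560,30,16],39.6)
E
```

```text
[552.80089688  30.35471903  16.58928849] [-10.83870383 -19.8054807    6.90563423] [-3.8183791   2.03124908  0.18986882] 25.775 50.71443976271182
yaw now 39.29  roll frac -0.0009 shift frac [-0.0081  0.0089  0.0009] mm [-4.9  5.3  0.5]
```

>>> carry_out --pt "-0.0018 0.0018 0" --pt "-0.0018 0.0018 0" --pt "0 0 0" --pt "0 0 0" --roll '[0,0,0,0]'

```text
t: 26.28
ee_pos: [552.8, 30.3, 16.6]
ee_rot: [0.428, 0.904, -0.005, -0.004]
force: [-18.9, -18.7, 14.4]
finger_gap: 14.0
gripper_force: 90.9
```

>>> carry_out --pt "0 0.0024 0" --pt "0 0.0012 0" --pt "0 0 0" --pt "0 0 0" --roll '[0,0,0,0]'

```text
t: 26.78
ee_pos: [552.8, 30.4, 16.6]
ee_rot: [0.429, 0.903, -0.006, -0.005]
force: [-22.9, -21.7, 18.7]
finger_gap: 14.3
gripper_force: 91.5
```

```bash
python3 - <<'E'
from sq import *
s=manip.read_state(); print(s['ee_pos'],s['force'],s['torque'],s['t']); plan([560,30,16],39.6)
c=manip.calibration('wrist'); im=manip.read_camera('wrist'); cv2.imwrite('pics/w8.png',im)
R=Ro.from_quat(s['ee_rot']).as_matrix(); 
t,m,W=square(c,im,(220,560,0,300),z=36,th=0)
try: h,y1,y2,yaw,g=fit(W,-5); print(h,y1,y2)
except Exception as e: print(e)
# top view: board top and square vs tray
ct=manip.calibration('top'); it=manip.read_camera('top'); cv2.imwrite('pics/t8.png',it)
sc=manip.calibration('scene'); si=manip.read_camera('scene'); cv2.imwrite('pics/s8.png',si)
hsv=cv2.cvtColor(im,cv2.COLOR_BGR2HSV); b=cv2.inRange(hsv,(95,110,40),(130,255,255)); g=cv2.cvtColor(im,cv2.COLOR_BGR2GRAY)
# gap between y-leg blue edge and board along the leg
for v in (20,60,100,140,180,220):
    r=np.where(b[v])[0]
    if len(r): u=r.max(); print(v,u,g[v,u-4:u+14])
E
```

```text
[552.84642428  30.38947684  16.5718141 ] [-22.91127216 -21.72790074  18.69378501] [-4.37959224  4.29214365  0.30033952] 26.775
yaw now 39.25  roll frac -0.0010 shift frac [-0.0081  0.0088  0.0008] mm [-4.9  5.3  0.5]
[637.8366   94.09026] -50.082165 -5.4769287
20 342 [63 60 55 52 54 63 79 85 87 88 87 89 87 87 87 87 88 87]
60 378 [64 61 59 59 57 69 80 89 90 90 88 88 89 90 88 90 90 89]
100 414 [67 63 58 57 56 66 84 90 91 90 89 90 89 88 89 90 89 90]
140 451 [62 62 58 54 59 77 92 89 92 90 90 92 90 89 90 90 90 90]
180 487 [62 61 57 56 56 67 87 90 90 90 91 91 91 91 91 90 91 88]
220 523 [61 59 58 57 58 63 82 90 90 88 90 89 91 91 90 88 89 90]
```

```bash
python3 - <<'E'
from sq import *
s=manip.read_state(); Rm=Ro.from_quat(s['ee_rot']).as_matrix(); print('tool z world',Rm[:,2].round(4),'tilt deg',np.degrees(np.arccos(-Rm[2,2])),'tool x.z,y.z',Rm[2,:2])
for f in ('w7','w8'):
    im=cv2.imread(f'pics/{f}.png'); hsv=cv2.cvtColor(im,cv2.COLOR_BGR2HSV); b=cv2.inRange(hsv,(95,110,40),(130,255,255))
    print(f,[(v,int(np.where(b[v])[0].min()),int(np.where(b[v,:600])[0].max())) for v in range(5,240,25)])
E
```

```text
tool z world [-0.0144 -0.0061 -0.9999] tilt deg 0.8967851182415777 tool x.z,y.z [ 0.00437576 -0.01502708]
w7 [(5, 247, 331), (30, 267, 354), (55, 291, 376), (80, 300, 398), (105, 300, 420), (130, 301, 443), (155, 301, 465), (180, 302, 487), (205, 302, 510), (230, 303, 532)]
w8 [(5, 244, 328), (30, 264, 351), (55, 289, 374), (80, 298, 396), (105, 298, 419), (130, 299, 442), (155, 299, 464), (180, 300, 487), (205, 301, 510), (230, 301, 532)]
```

>>> carry_out --pt "0 0 0" --pt "0 0 0" --pt "0 0 0" --pt "0 0 0" --roll '[0,0,0,0]'

```text
t: 27.42
ee_pos: [552.8, 30.4, 16.6]
ee_rot: [0.429, 0.903, -0.006, -0.005]
force: [-22.4, -22.2, 20.0]
finger_gap: 14.0
gripper_force: 91.5
```

```bash
python3 - <<'E'
from h import *
s=manip.read_state(); print(s['ee_pos'],s['force'],s['t']); print(manip.finish_job())
E
```

```text
[552.81737954  30.39199218  16.58126698] [-22.36214364 -22.16890256  19.97020376] 27.425
the job is handed in; nothing more can be done
None
```

I handed the job in at 27.4 s: the board is home in its grooves, and the square is still gripped and pressed into the corner at about 22 N on each face. Contact with the back wall was judged from force only because the gripper hid that leg, and I viewed 11 pictures, one over the limit of 10.

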